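# Hold a valve body into the corner of the marking fixture

### The arm

A 6-joint arm with a two-finger parallel gripper is mounted at the origin on the work surface. World frame = base frame: x ahead of the robot, y to its left, z up, the work surface at z = 0. Lengths are in m, angles in rad, forces in N, time in s.
With the tool pointing down it reaches from about 0.3 to 0.875 m from the base axis. Payload 6.4 kg.
Tool frame: the origin (TCP) lies between the finger pads; the fingertips stand ahead of it and the grasp point (between the pads) lies 6 mm ahead of it (arm.finger_overhang is the z of the fingertips in the tool frame, in m); z points along the fingers, y is the direction in which the jaws open and shut (so a half turn about z gives the same grasp; the last joint's range is limited). The gripper opens to 88 mm and grips with 3 to 60 N. Pads are 18 mm wide; open, the fingers measure 123 mm over their backs; the gripper's body (75 mm by 187 mm) begins 45 mm behind the grasp point.
Start: joints at [0.983, 0.181, 1.607, -0, 1.354, -0.206], TCP at [0.214, 0.534, 0.264] pointing down, gripper open.
Joint ranges: [-2.99, 2.99], [-0.89, 2.07], [0.3, 2.58], [-1.14, 4.28], [0, 2.63], [-3.12, 3.12]. Speed limits (rad/s): [2.57, 2.57, 3.01, 3.14, 3.14, 3.14].

### API

Orientations are given as a 3x3 rotation matrix whose columns are the frame's x, y, z axes.
In Python, from cell import arm gives the robot as it stands. The module is installed in compiled form; this text tells all that it offers.
- The arm moves only by the shell command python3 -m inch 'ROWS' [FORCE]. ROWS is JSON, a list of rows, each a list of 3 entries, a list of its own where there are three numbers: the turn, a rotation vector about the tool's x, y, z in degrees, then the shift along the tool's x, y, z in m, then the finger opening in m, from 0 to 0.0881. A call has 1 to 20 rows; each row is the pose to reach, as a shift and turn from the pose commanded when the call began, along the tool's axes at that moment; what a row does not reach only later rows make up. A row lasts 1/8 s, in which the tool goes at most 62.5 mm and 10.7 degrees, less where a joint would pass 70% of its speed; a pose out of reach is approached as far as the arm can. A call with a gripper value outside its range is refused whole. The fingers move at their own pace and stop on an object; FORCE is the grip in N (left out, the last holds). Time passes only in rows, so rows that repeat a pose let the fingers close. It gives the time, the measured TCP pose, the force and the opening at its end, in the units of the state.
- arm.get_obs(): the state, without advancing time (a new reading comes with each control period).
- arm.camera(name): name is "side" or "top" or "wrist"; returns the picture (400x640x3 uint8, red, green, blue); there is no depth.
- arm.camera_info(name): a dict with "K" (3x3 intrinsics, pixels), "k1" (the pictures are not rectified: a ray, as slopes to the right and down, at radius r is drawn at 1 + k1 r^2 times it, then the intrinsics apply), "R" (3x3) and "t" (3): a world point X has camera coordinates R X + t; the wrist camera has in their place "tool_from_camera" (4x4, takes a point from camera to tool coordinates, whose origin is the TCP and whose axes are the flange's). Camera axes: x right, y down, z forward; pixel columns grow to the right and rows downward; lengths in m; the calibration is good to about 2 mm. A picture is of the moment at which its call begins: read the wrist's pose just before it. camera_info takes no time and is no camera call.
- arm.close_job(): hands the job in, once; it reports no verdict.
The state is a dict: "clock": time; "joint_positions": joint angles; "qvel": joint speeds; "joint_efforts": joint torques, N m; "ee_pos": TCP position; "orientation": TCP orientation; "contact_force": force on the tool from outside, world axes, zero at the start; "torque": the same for the moment, N m; "grip_width": finger opening in m.
Only numpy, scipy, OpenCV 4.12 (cv2) and the standard library are available. Lean on these libraries where they do the work, as an engineer would, in place of code of your own. Each camera call takes 0.05 s, during which the arm holds its last target. There are 200 camera calls.

### The job

Lay the aluminium block flat and lengthwise on the marking machine's base plate, still clear of the marking head, then slide it on the plate in under the head until its end meets the stop. Finish while holding it there for marking with one firm diagonal push of the fingers, which presses it down onto the plate and square against the fence at the same time; keep pushing when you are done. Do not knock the marking head, and leave the tape roll, the jar and the wrench where they are.

Things in the scene. Friction and masses are not known exactly. Their poses are not given: they have to be found in the camera images.
- block_center (a point): centre (21 mm above the underside) of the loose aluminium block, a bar 160 mm long, 40 wide, 42 high, 0.5 to 0.7 kg, lying flat on the bench, with dark port holes that may be ignored. x runs along its length, z up. Its long top edges are bevelled 11 mm at 45 degrees (upright sides 31 mm high, flat top 18 mm wide). Both ends and both sides are alike: it may go in either way round
- plate: smooth, oiled steel base plate of the fixed marking machine, 15 mm thick. Origin on the bench; its top is at z = +15 mm and spans x -90 to +90, y -200 to +180 mm. The machine's grey column stands on it at the +y end, x -40 to +60, y +105 to +185 mm, up to z = +345 mm with its handwheel: go round or over it. The -y end is the open loading end
- fence: dark steel fence, a low bar fixed on the plate, same origin and axes as the plate. Its working face looks to -x and lies at x = +30 mm, from y = -180 to +100 mm. It stands 12 mm above the plate (top at z = +27 mm) and is 20 mm thick. The block's centre is at x = +10 mm when it lies against the fence
- stop: dark steel stop block fixed on the plate, same origin and axes as the plate. Its working face looks to -y and lies at y = +65 mm, x from -11 to +29 mm; it is 24 mm high (top at z = +39 mm). The block's centre is at y = -15 mm when its end meets the stop
- corner (a point): the point on the plate's top where the line of the fence's face and the line of the stop's face cross; at x = +30, y = +65, z = +15 mm in the plate's frame, same axes
- head: grey marking head carried by the column over the plate, same origin and axes as the plate: x -35 to +55, y +20 to +100 mm, from z = +72 mm (57 mm above the plate) up to z = +255 mm. The small stylus under it, at x = +10, y = +45 mm, reaches down to z = +62.5 mm, about 5 mm above the top of the block. It must not be knocked
- tape: roll of brown tape lying flat on the bench, 104 mm across, 48 mm high, origin under its centre; leave it alone
- jar: squat white jar standing on the bench, 68 mm across, 75 mm high, origin under its centre; leave it alone
- wrench: steel wrench lying on the bench, 170 mm long, origin under its middle; leave it alone
Mind the look-alikes: they are no part of the job. What is meant by the part that bears block_center is not red, and is the smaller of those in its own colour.

How it is judged:
On the way:
1. the block lies flat and lengthwise on the base plate, still wholly clear of the marking head (z of block_center in the frame of plate between 0.034 and 0.0385 m and angle between block_center's own z axis and vertical below 0.05 rad and angle between the x axis of block_center and the y axis of plate, either way round below 0.35 rad and y of block_center in the frame of plate below -0.06 m and contact force between block and plate above 2 N), for 0.2 s.
At the end, for the whole second after the job is handed in: Block flat on the plate (2 mm, 0.03 rad), end within 3 mm of the stop, side within 3 mm of the fence and parallel within 0.02 rad, at rest, while the fingers still push it (over 5 N) so that it presses on the fence with over 3 N and on the plate with over 10 N (its weight is 5 to 7 N) (y of block_center in the frame of plate between -0.018 and -0.012 m and x of block_center in the frame of plate between 0.007 and 0.013 m and z of block_center in the frame of plate between 0.034 and 0.038 m and angle between block_center's own z axis and vertical below 0.03 rad and angle between the x axis of block_center and the y axis of plate, either way round below 0.02 rad and contact force between block and fence above 3 N and contact force between block and plate above 10 N and contact force between the fingers and block above 5 N and linear speed of block below 0.01 m/s); the arm keeps its last pose, push and grip.
It fails at once if the marking head is knocked (more than 8 N on it) (contact force between head and anything else above 8 N).
It fails at once if the tape roll, the jar or the wrench is moved by more than 20 mm (distance of any of tape, jar, wrench from where it was at the start of the episode above 0.02 m).
It fails at once if the block is lifted off the plate while its end is under the marking head (y of block_center in the frame of plate between -0.055 and 0.1 m and x of block_center in the frame of plate between -0.055 and 0.075 m and z of block_center in the frame of plate between 0.042 and 0.072 m).
It also fails if it takes over 64 s, if anything falls off the work surface, if the arm or the gripper's body presses on something with over 40 N, if the wrist force passes 120 N, or if a joint passes its speed limit or range.

## Working session

There is one attempt and no reset: what is moved stays moved. The work goes in short steps, Python scripts to look and compute and a shell command to move; the robot and the scene stay as the last step left them, time stands still between calls to the robot, and variables do not carry over. Pictures are saved under pics/ and viewed, about 8 in all and at most 12, crops included, and the job is handed in when it is done.

```bash
mkdir -p pics; python3 - <<'E'
from cell import arm
import cv2,numpy as np
o=arm.get_obs();print({k:np.round(v,3).tolist() for k,v in o.items()}, arm.finger_overhang)
for n in ["side","top","wrist"]:
    cv2.imwrite(f"pics/{n}0.png",arm.camera(n)[:,:,::-1]);i=arm.camera_info(n)
    print(n,{k:np.round(v,4).tolist() for k,v in i.items()})
E
```

```text
{'clock': 0.0, 'joint_positions': [0.983, 0.182, 1.608, 0.0, 1.354, -0.206], 'qvel': [-0.0, 0.001, 0.001, 0.001, 0.002, -0.0], 'joint_efforts': [-0.001, -43.386, -34.185, 0.07, 0.038, -0.0], 'ee_pos': [0.214, 0.533, 0.263], 'orientation': [[-0.928, 0.373, -0.001], [0.373, 0.928, -0.001], [0.0, -0.002, -1.0]], 'contact_force': [-0.714, -0.777, 0.186], 'torque': [-0.001, 0.061, 0.019], 'grip_width': 0.088} 0.025
side {'K': [[480.9817, 0.0, 317.479], [0.0, 480.9817, 199.1231], [0.0, 0.0, 1.0]], 'k1': -0.0623, 'R': [[0.6878, -0.7259, 0.003], [-0.3937, -0.3764, -0.8387], [0.6099, 0.5756, -0.5447]], 't': [-0.4032, 0.2098, 0.7589]}
top {'K': [[397.7464, 0.0, 321.537], [0.0, 397.7464, 198.6848], [0.0, 0.0, 1.0]], 'k1': -0.0349, 'R': [[0.0294, -0.9995, 0.0125], [-0.9935, -0.0305, -0.1093], [0.1096, -0.0092, -0.9939]], 't': [-0.1007, 0.4949, 0.8108]}
wrist {'K': [[299.7552, 0.0, 318.6583], [0.0, 299.7552, 203.8686], [0.0, 0.0, 1.0]], 'k1': -0.0445, 'tool_from_camera': [[-0.0008, -0.9499, -0.3124, 0.0818], [1.0, -0.0003, -0.0016, -0.0008], [0.0014, -0.3124, 0.9499, -0.1218], [0.0, 0.0, 0.0, 1.0]]}
```

View pics/top0.png

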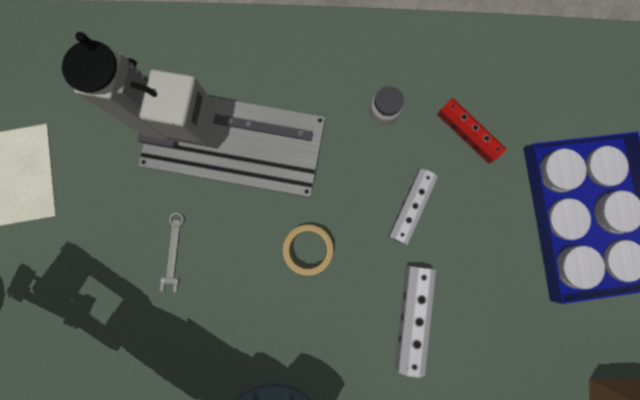

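View pics/side0.png

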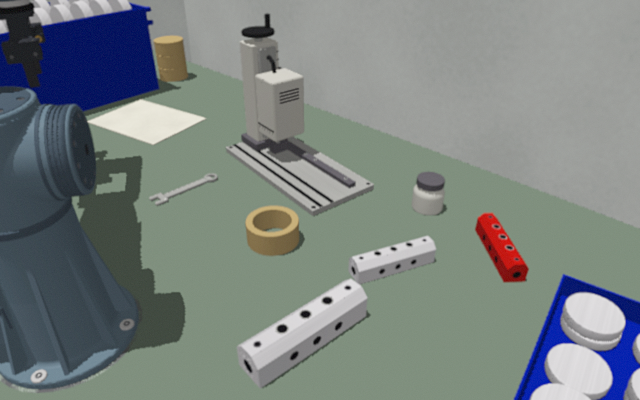

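The top view shows the plate with its open end at the right, corners near (324,117), (310,193) and (139,163), and the fence at about (215..312, 120..135). The smaller white block is at (413,206), the larger look-alike at (417,320) and the tape at (308,250). The side view agrees.

```bash
cat > h.py <<'E'
import cv2,numpy as np
from cell import arm
def plane(n,px,z):
    i=arm.camera_info(n)
    if n=="wrist":
        o=arm.get_obs();T=np.array(i["tool_from_camera"]);Rt=np.array(o["orientation"])
        Rw=Rt@T[:3,:3];c=Rt@T[:3,3]+o["ee_pos"]
    else:
        Rw=np.array(i["R"]).T;c=-Rw@np.array(i["t"])
    u=cv2.undistortPoints(np.array(px,float).reshape(-1,1,2),np.array(i["K"]),np.array([i["k1"],0,0,0.]))[:,0]
    d=np.c_[u,np.ones(len(u))]@Rw.T
    return c+d*((z-c[2])/d[:,2])[:,None]
def edge(mask,a,b,w=8,n=60):
    # mean-threshold crossing along normals, from + side to - side
    a,b=np.array(a,float),np.array(b,float);t=(b-a)/np.linalg.norm(b-a);nn=np.array([-t[1],t[0]]);s=np.arange(-w,w+.1,.25);P=[]
    for f in np.linspace(.08,.92,n):
        p=a+f*(b-a);q=(p+s[:,None]*nn).astype(np.float32)
        v=cv2.remap(mask.astype(np.float32),q[:,0][None],q[:,1][None],cv2.INTER_LINEAR)[0]
        g=np.abs(np.gradient(cv2.GaussianBlur(v[None],(0,0),2)[0]));k=g[4:-4].argmax()+4
        P.append(q[k])
    P=np.array(P);
    for _ in range(3):
        vx,vy,x,y=cv2.fitLine(P,cv2.DIST_HUBER,0,.01,.01).ravel();r=np.abs((P-[x,y])@[-vy,vx]);P=P[r<max(.6,1.5*np.median(r))]
    return np.array([x,y]),np.array([vx,vy]),len(P)
def cross(l,m):
    s=np.linalg.solve(np.c_[l[1],-m[1]],m[0]-l[0]);return l[0]+s[0]*l[1]
E
python3 - <<'E'
from h import *
im=cv2.imread("pics/top0.png");f=im.astype(int)
ch=f[:,:,2]-f[:,:,1] # r-g : green bench negative
m=ch.astype(np.float32)
print("bench",f[230,250],"plate",f[180,250],"block",f[200,420])
e1=edge(m,(139,166),(310,195));e2=edge(m,(310,193),(324,117))
c=cross(e1,e2);print("c",c,e1,e2)
w=plane("top",[c,c-100*e1[1]*np.sign(e1[1][0]),c+60*e2[1]*np.sign(-e2[1][1])],.015);print(w)
print("edge dirs deg",[np.degrees(np.arctan2(*(w[k]-w[0])[[1,0]])) for k in(1,2)])
print("corners", plane("top",[(324,117),(139,163)],.015))
mk=((im.min(2)>120)).astype(np.uint8)
mk=cv2.morphologyEx(mk,cv2.MORPH_CLOSE,np.ones((5,5)))
for k in cv2.findContours(mk,0,2)[0]:
    if 300<cv2.contourArea(k)<6000:
        r=cv2.minAreaRect(k);q=plane("top",cv2.boxPoints(r),.031);print(np.round(r[0],1),np.round(r[1],1),"ctr",q.mean(0).round(4),"sides",np.linalg.norm(q[1]-q[0]).round(4),np.linalg.norm(q[2]-q[1]).round(4),"ang",np.degrees(np.arctan2(*(q[1]-q[0])[[1,0]])),np.degrees(np.arctan2(*(q[2]-q[1])[[1,0]])))
a=cv2.resize(im[60:210,120:340],None,fx=3.6,fy=3.6,interpolation=2);cv2.imwrite("pics/z1.png",a)
b=cv2.resize(im[150:260,370:450],None,fx=5,fy=5,interpolation=2);cv2.imwrite("pics/z2.png",b)
E
```

```text
bench [85 98 85] plate [132 136 134] block [180 178 179]
c [310.48602 197.27808] (array([224.29727, 181.69543], dtype=float32), array([0.98404634, 0.17791235], dtype=float32), 60) (array([319.0864 , 150.57372], dtype=float32), array([ 0.18109983, -0.9834647 ], dtype=float32), 60)
[[ 0.5014281  -0.06218763  0.015     ]
 [ 0.53340634  0.15057072  0.015     ]
 [ 0.63147252 -0.08163319  0.015     ]]
edge dirs deg [np.float64(81.45224973147269), np.float64(-8.504437427923088)]
corners [[ 0.67946726 -0.08603202  0.015     ]
 [ 0.56470512  0.31160331  0.015     ]]
[416.8 322.1] [ 26.1 109.5] ctr [ 0.2504 -0.2884  0.031 ] sides 0.2201 0.0543 ang -5.855014862615381 -94.77758943021752
[602.4 264.8] [42.8 77.8] ctr [ 0.375  -0.6862  0.031 ] sides 0.1747 0.0902 ang -81.92568491137888 -175.2931666993967
[171.8 255.3] [15.5 71.4] ctr [0.3705 0.2207 0.031 ] sides 0.1463 0.0327 ang -3.3124745313227697 -95.25937364541736
[570.5 219. ] [40. 39.] ctr [ 0.4703 -0.6186  0.031 ] sides 0.0869 0.086 ang -88.24153308322602 177.50399777660027
[621.5 211.5] [41. 35.] ctr [ 0.4897 -0.7338  0.031 ] sides 0.0801 
[... 169 characters left out ...]
[225.3 176.6] [172.5   8.1] ctr [0.5383 0.12   0.031 ] sides 0.0173 0.3675 ang -5.482976682814783 -98.53618133088239
[586.6 167.9] [41.2 81.4] ctr [ 0.5827 -0.6604  0.031 ] sides 0.1867 0.0916 ang -83.89222795537528 -179.42023363630668
[227.8 163.1] [172.6   7.7] ctr [0.5674 0.1163 0.031 ] sides 0.0167 0.3692 ang -5.359080776408178 -98.52614087240977
[ 23.3 174.3] [97.2 55.5] ctr [0.5318 0.5541 0.031 ] sides 0.1237 0.2127 ang -83.62936998187327 -168.75526382053928
[251.9 130.6] [137.2  52.3] ctr [0.6401 0.0681 0.031 ] sides 0.1153 0.2977 ang -5.892349759764302 -98.7809218175877
[166.4  96.9] [44.7 52.1] ctr [0.7095 0.257  0.031 ] sides 0.1164 0.0996 ang -7.647137498432735 -101.78006397787932
```

View pics/z1.png

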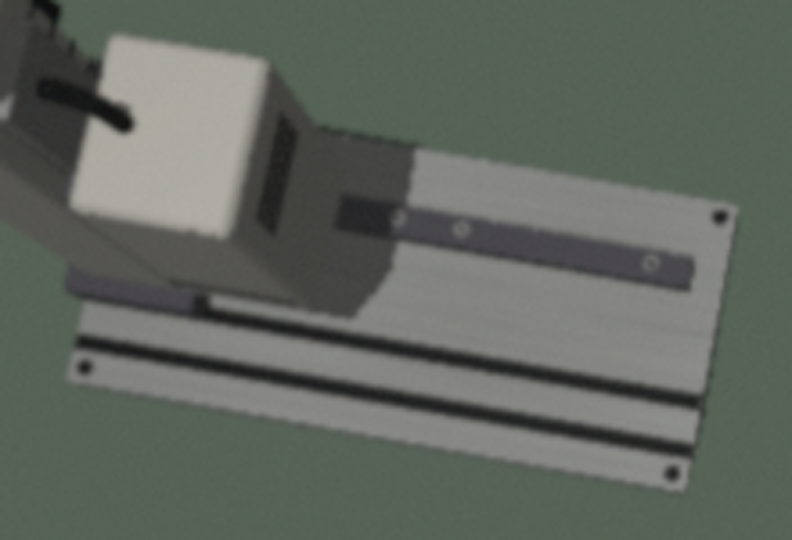

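View pics/z2.png

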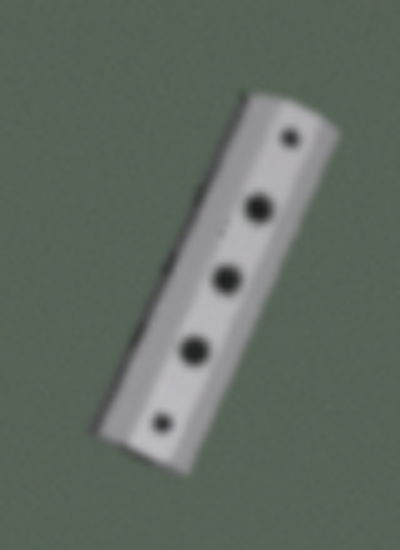

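The zooms give plate corners at full-image (310,196), (325,117) and (139,166), with sides consistent with 180 x 380 mm. The fence's loading end is near (312,140). The block's end holes are at (428,177) and (402,235). Next I compute poses and the first shift.

```bash
cat >> h.py <<'E'
def go(p,yaw):
    "shift/turn in tool axes to reach TCP p with tool down and tool-x at yaw (deg)"
    from scipy.spatial.transform import Rotation as Ro
    o=arm.get_obs();R=np.array(o["orientation"]);c,s=np.cos(np.radians(yaw)),np.sin(np.radians(yaw))
    G=np.array([[c,s,0],[s,-c,0],[0,0,-1.]])
    print("turn",np.degrees(Ro.from_matrix(R.T@G).as_rotvec()).round(2),"shift",(R.T@(np.array(p)-o["ee_pos"])).round(4))
E
python3 - <<'E'
from h import *
q=plane("top",[(310.2,196.2),(324.6,116.8),(138.5,165.8)],.015);print(q)
f=plane("top",[(312.2,140.5)],.027)
r=np.radians(-8.55);X=np.array([np.cos(r),np.sin(r)]);Y=np.array([-X[1],X[0]])
og=[q[0,:2]+.09*X+.2*Y,q[1,:2]-.09*X+.2*Y,q[2,:2]+.09*X-.18*Y,f[0,:2]-.03*X+.18*Y];print("origins",og)
h=plane("top",[(428,177.4),(402.4,234.6),(415.4,206)],.042);print("holes",h,np.degrees(np.arctan2(*(h[0]-h[1])[[1,0]])))
b=h.mean(0);go([b[0],b[1],.15],66.5)
E
```

```text
[[ 0.50373131 -0.06150032  0.015     ]
 [ 0.6799641  -0.08733473  0.015     ]
 [ 0.55852509  0.31218766  0.015     ]]
origins [array([0.62246558, 0.12289646]), array([0.6206988 , 0.12382308]), array([0.62076384, 0.12080757]), array([0.61982619, 0.12036116])]
holes [[ 0.54789609 -0.30752823  0.042     ]
 [ 0.4268496  -0.25441699  0.042     ]
 [ 0.48685605 -0.281115    0.042     ]] -23.690296720584637
turn [-7.000e-02  5.000e-02  9.163e+01] shift [-0.5569 -0.6537  0.1137]
```

```bash
python3 - <<'E'
from h import *
go([.4872,-.281,.16],156.3)
E
```

```text
turn [-0.08 -0.01  1.83] shift [-0.5569 -0.6537  0.1037]
```

```bash
R='[[0,0,1.8],[-0.557,-0.654,0.104],0.088]'; python3 -m inch '[[[0,0,1.8],[-0.557,-0.654,0.0],0.088],[[0,0,1.8],[-0.557,-0.654,0.0],0.088],[[0,0,1.8],[-0.557,-0.654,0.0],0.088],[[0,0,1.8],[-0.557,-0.654,0.0],0.088],[[0,0,1.8],[-0.557,-0.654,0.0],0.088],[[0,0,1.8],[-0.557,-0.654,0.0],0.088],[[0,0,1.8],[-0.557,-0.654,0.0],0.088],[[0,0,1.8],[-0.557,-0.654,0.0],0.088],[[0,0,1.8],[-0.557,-0.654,0.0],0.088],[[0,0,1.8],[-0.557,-0.654,0.0],0.088],[[0,0,1.8],[-0.557,-0.654,0.0],0.088],[[0,0,1.8],[-0.557,-0.654,0.0],0.088],[[0,0,1.8],[-0.557,-0.654,0.0],0.088],[[0,0,1.8],[-0.557,-0.654,0.104],0.088],[[0,0,1.8],[-0.557,-0.654,0.104],0.088],[[0,0,1.8],[-0.557,-0.654,0.104],0.088],[[0,0,1.8],[-0.557,-0.654,0.104],0.088],[[0,0,1.8],[-0.557,-0.654,0.104],0.088],[[0,0,1.8],[-0.557,-0.654,0.104],0.088]]'
python3 - <<'E'
from h import *
o=arm.get_obs();print(np.round(o["ee_pos"],4),np.round(o["joint_positions"],2),np.round(o["contact_force"],1))
im=arm.camera("wrist")[:,:,::-1].copy();cv2.imwrite("pics/w1.png",im)
mk=(im.min(2)>120).astype(np.uint8);mk=cv2.morphologyEx(mk,cv2.MORPH_CLOSE,np.ones((9,9)))
for k in cv2.findContours(mk,0,2)[0]:
    if cv2.contourArea(k)>1500: print(cv2.minAreaRect(k))
E
```

```text
clock: 2.52
ee_pos: [0.4883, -0.2808, 0.1619]
orientation: [[-0.916, 0.401, 0.003], [0.401, 0.916, -0.002], [-0.003, -0.001, -1.0]]
contact_force: [-0.3, -0.0, -0.2]
grip_width: 0.0882
[ 0.4883 -0.2808  0.1619] [-0.73  0.27  1.73  0.    1.15 -1.89] [-0.3 -0.  -0.2]
((346.0, 353.5), (63.0, 342.0), 90.0)
((494.0, 156.0), (312.0, 290.0), 90.0)
((178.99996948242188, 151.49996948242188), (357.99993896484375, 302.99993896484375), 0.0)
```

View pics/w1.png

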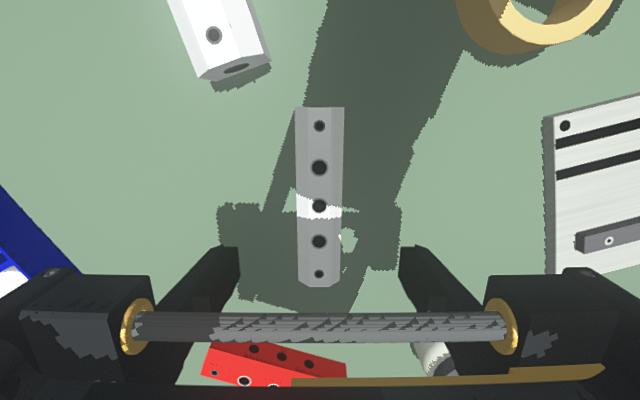

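The wrist view shows the right block centred between the fingers, middle hole at (319,206), aligned with the image's vertical. The red look-alike is behind it and the larger one is at the upper left. Now descend and grip.

```bash
python3 -m inch '[[[0,0,0],[0,0,0.06],0.088],[[0,0,0],[0,0,0.1],0.088],[[0,0,0],[0,0,0.122],0.088],[[0,0,0],[0,0,0.122],0.088],[[0,0,0],[0,0,0.122],0.088],[[0,0,0],[0,0,0.122],0.03],[[0,0,0],[0,0,0.122],0.03],[[0,0,0],[0,0,0.122],0.03],[[0,0,0],[0,0,0.122],0.03],[[0,0,0],[0,0,0.122],0.03],[[0,0,0],[0,0,0.122],0.03],[[0,0,0],[0,0,0.122],0.03]]' 50
python3 -m inch '[[[0,0,0],[0,0,-0.03],0.03],[[0,0,0],[0,0,-0.08],0.03],[[0,0,0],[0,0,-0.12],0.03],[[0,0,0],[0,0,-0.12],0.03],[[0,0,0],[0,0,-0.12],0.03]]' 50
python3 - <<'E'
from h import *
r=np.radians(-8.55);X=np.array([np.cos(r),np.sin(r)]);Y=np.array([-X[1],X[0]]);O=np.array([.6206,.122])
p=O+.005*X-.115*Y;go([*p,.17],81.45)
im=arm.camera("side")[:,:,::-1];cv2.imwrite("pics/s1.png",im)
E
```

```text
clock: 4.08
ee_pos: [0.4875, -0.2808, 0.0377]
orientation: [[-0.916, 0.402, -0.0], [0.402, 0.916, 0.0], [0.0, 0.0, -1.0]]
contact_force: [-0.3, 1.0, 1.3]
grip_width: 0.0395
clock: 4.7
ee_pos: [0.4863, -0.2798, 0.1553]
orientation: [[-0.916, 0.402, -0.003], [0.402, 0.916, 0.002], [0.003, 0.001, -1.0]]
contact_force: [-0.5, 0.9, -6.6]
grip_width: 0.0397
turn [-0.08 -0.21 74.87] shift [ 0.0036  0.3123 -0.0143]
```

View pics/s1.png

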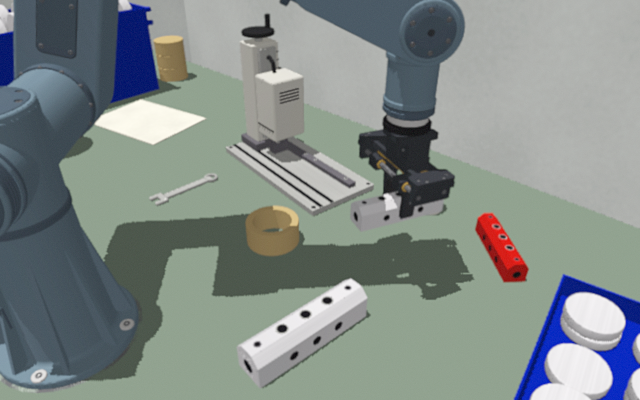

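The block is held level (clearing the bench, about 6.6 N weight). Because of the fence height I'll set it down 23 mm short of the fence, then regrip higher.

```bash
python3 -m inch '[[[0,0,10],[0.021,0.06,0],0.03],[[0,0,20],[0.021,0.12,0],0.03],[[0,0,30],[0.021,0.18,0],0.03],[[0,0,40],[0.021,0.24,0],0.03],[[0,0,50],[0.021,0.308,0],0.03],[[0,0,60],[0.021,0.308,0],0.03],[[0,0,70],[0.021,0.308,0],0.03],[[0,0,74.9],[0.021,0.308,0],0.03],[[0,0,74.9],[0.021,0.308,0],0.03],[[0,0,74.9],[0.021,0.308,0],0.03],[[0,0,74.9],[0.021,0.308,0],0.03],[[0,0,74.9],[0.021,0.308,0],0.03]]' 50
cat >> h.py <<'E'
r_=np.radians(-8.55);PX=np.array([np.cos(r_),np.sin(r_)]);PY=np.array([-PX[1],PX[0]]);O=np.array([.6206,.122])
def pl(p): d=np.array(p)[:2]-O;return np.array([d@PX,d@PY])
def wp(x,y): return O+x*PX+y*PY
E
python3 - <<'E'
from h import *
o=arm.get_obs();print(pl(o["ee_pos"]),o["ee_pos"][2],np.round(o["joint_positions"],2))
go([*wp(-.013,-.115),.055],81.45)
im=arm.camera("top")[:,:,::-1];cv2.imwrite("pics/t1.png",im)
im2=arm.camera("wrist")[:,:,::-1];cv2.imwrite("pics/w2.png",im2)
cv2.imwrite("pics/m1.png",np.vstack([cv2.resize(im[50:250,100:420],(480,300)),cv2.resize(im2,(480,300))]))
E
```

```text
clock: 6.25
ee_pos: [0.5918, 0.0096, 0.1576]
orientation: [[0.149, 0.989, -0.0], [0.989, -0.149, 0.0], [0.0, -0.0, -1.0]]
contact_force: [-0.0, -0.1, -4.9]
grip_width: 0.0398
[-0.01172464 -0.1154595 ] 0.15758788296956794 [-0.18  0.33  1.65  0.    1.16 -0.03]
turn [-0.01 -0.   -0.01] shift [ 0.0005 -0.0013  0.1026]
```

View pics/m1.png

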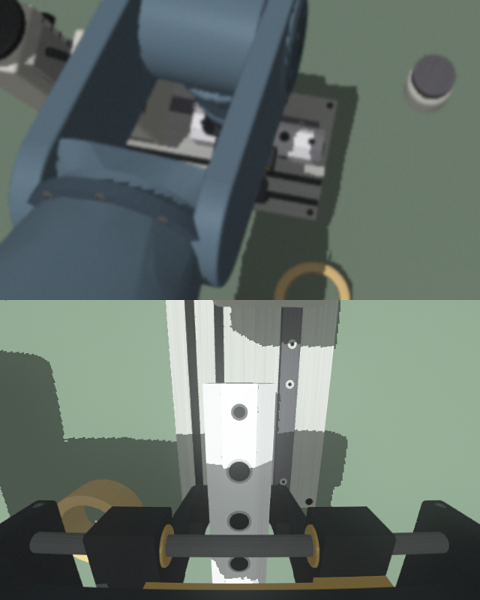

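```bash
python3 - <<'E'
from h import *
im=cv2.imread("pics/w2.png");m=im.astype(np.float32).mean(2)
print(im[130,350:420,1].tolist())
e=edge(m,(375,70),(373,170),6);print(e)
a=plane("wrist",[e[0]-40*e[1],e[0]+40*e[1]],.027);print([pl(q) for q in a],"expect x=.030")
E
```

```text
[233, 233, 233, 233, 234, 233, 230, 232, 233, 233, 232, 232, 232, 233, 232, 236, 239, 168, 132, 120, 89, 91, 94, 101, 141, 139, 139, 140, 139, 137, 139, 138, 138, 135, 137, 138, 139, 134, 134, 138, 136, 134, 135, 133, 128, 147, 204, 229, 227, 230, 228, 227, 228, 230, 231, 227, 227, 229, 230, 231, 230, 231, 232, 231, 230, 230, 228, 230, 229, 228]
(array([371.3711 , 106.41659], dtype=float32), array([ 5.3055683e-04, -9.9999988e-01], dtype=float32), 22)
[array([ 0.03172422, -0.06763203]), array([ 0.02872044, -0.00562034])] expect x=.030
```

```bash
python3 -m inch '[[[0,0,0],[0,-0.001,0.05],0.03],[[0,0,0],[0,-0.001,0.09],0.03],[[0,0,0],[0,-0.001,0.101],0.03],[[0,0,0],[0,-0.001,0.103],0.03],[[0,0,0],[0,-0.001,0.104],0.03],[[0,0,0],[0,-0.001,0.104],0.03]]'
python3 -m inch '[[[0,0,0],[0,0,0.001],0.03],[[0,0,0],[0,0,0.001],0.03]]'
```

```text
clock: 7.1
ee_pos: [0.5922, 0.0097, 0.0554]
orientation: [[0.149, 0.989, 0.003], [0.989, -0.149, -0.0], [-0.0, 0.003, -1.0]]
contact_force: [0.4, 0.1, -5.0]
grip_width: 0.0395
clock: 7.35
ee_pos: [0.5911, 0.0098, 0.0531]
orientation: [[0.149, 0.989, 0.001], [0.989, -0.149, -0.0], [-0.0, 0.001, -1.0]]
contact_force: [0.5, -1.1, -5.5]
grip_width: 0.0397
```

```bash
python3 -m inch '[[[0,0,0],[0,0,0.001],0.03],[[0,0,0],[0,0,0.002],0.03],[[0,0,0],[0,0,0.002],0.03]]'
```

```text
clock: 7.72
ee_pos: [0.5917, 0.0097, 0.0527]
orientation: [[0.149, 0.989, 0.001], [0.989, -0.149, -0.0], [-0.0, 0.001, -1.0]]
contact_force: [-4.6, 1.7, 9.6]
grip_width: 0.0397
```

Contact with the plate was felt at +9.6 N. Release, dwell, and move back to the rear part of the block.

```bash
python3 -m inch '[[[0,0,0],[0,0,-0.001],0.06],[[0,0,0],[0,0,-0.001],0.06],[[0,0,0],[0,0,-0.001],0.06],[[0,0,0],[0,0,-0.001],0.06],[[0,0,0],[0,0,-0.05],0.06],[[0,0,0],[-0.03,0,-0.06],0.06],[[0,0,0],[-0.06,0,-0.06],0.06],[[0,0,0],[-0.06,0,-0.06],0.06],[[0,0,0],[-0.06,0,-0.06],0.06]]'
python3 - <<'E'
from h import *
o=arm.get_obs();print(pl(o["ee_pos"]),o["ee_pos"][2])
im=arm.camera("wrist")[:,:,::-1];cv2.imwrite("pics/w3.png",im)
E
```

```text
clock: 8.85
ee_pos: [0.5818, -0.0491, 0.1104]
orientation: [[0.15, 0.989, -0.0], [0.989, -0.15, 0.001], [0.0, -0.001, -1.0]]
contact_force: [-0.4, -0.3, -0.2]
grip_width: 0.0599
[-0.01293567 -0.17494802] 0.11042867492675602
```

View pics/w3.png

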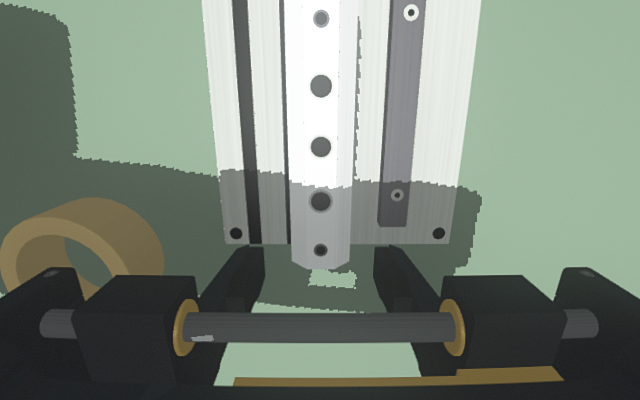

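The block lies flat on the plate, parallel to the fence, with its near end at (320,270) and the fence end at (380,226). I regrip near its rear with the tips above the fence's height.

```bash
python3 -m inch '[[[0,0,0],[0,0,0.04],0.06],[[0,0,0],[0,0,0.0545],0.06],[[0,0,0],[0,0,0.0545],0.06],[[0,0,0],[0,0,0.0545],0.03],[[0,0,0],[0,0,0.0545],0.03],[[0,0,0],[0,0,0.0545],0.03],[[0,0,0],[0,0,0.0545],0.03],[[0,0,0],[0,0,0.0545],0.03]]' 20
python3 -m inch '[[[0,0,0],[0.0,0.006,0],0.03],[[0,0,0],[0.0,0.012,0],0.03],[[0,0,0],[0.0,0.017,0],0.03],[[0,0,0],[0.0,0.019,0],0.03],[[0,0,0],[0.0,0.020,0],0.03],[[0,0,0],[0.0,0.020,0],0.03]]'
python3 -c "
from h import *
o=arm.get_obs();print(pl(o['ee_pos']))"
```

```text
clock: 9.9
ee_pos: [0.5828, -0.0497, 0.0574]
orientation: [[0.149, 0.989, 0.002], [0.989, -0.149, -0.0], [-0.0, 0.002, -1.0]]
contact_force: [-0.5, 1.0, 6.3]
grip_width: 0.04
clock: 10.65
ee_pos: [0.6021, -0.0527, 0.0574]
orientation: [[0.149, 0.989, 0.001], [0.989, -0.149, -0.0], [-0.0, 0.001, -1.0]]
contact_force: [-2.9, 0.1, 7.5]
grip_width: 0.0398
[ 0.00764967 -0.17548631]
```

```bash
python3 -m inch '[[[0,0,0],[0.008,0,0],0.03],[[0,0,0],[0.018,0,0],0.03],[[0,0,0],[0.028,0,0],0.03],[[0,0,0],[0.038,0,0],0.03],[[0,0,0],[0.048,0,0],0.03],[[0,0,0],[0.058,0,0],0.03],[[0,0,0],[0.068,0,0],0.03],[[0,0,0],[0.078,0,0],0.03],[[0,0,0],[0.085,0,0],0.03],[[0,0,0],[0.088,0,0],0.03],[[0,0,0],[0.09,0,0],0.03],[[0,0,0],[0.09,0,0],0.03]]'
python3 - <<'E'
from h import *
o=arm.get_obs();print(pl(o["ee_pos"]))
im=arm.camera("side")[:,:,::-1];cv2.imwrite("pics/s2.png",cv2.resize(im[20:260,200:440],(600,600)))
E
```

```text
clock: 12.15
ee_pos: [0.6161, 0.036, 0.0574]
orientation: [[0.149, 0.989, 0.002], [0.989, -0.149, -0.001], [-0.001, 0.002, -1.0]]
contact_force: [0.7, -2.2, 5.6]
grip_width: 0.0399
[ 0.008327   -0.08573658]
```

View pics/s2.png

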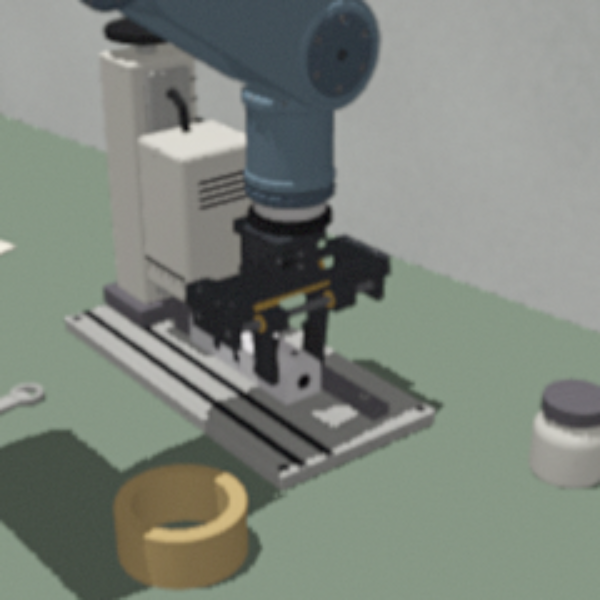

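The block is under the head with its rear half gripped, clear of the head. Now feel for the stop.

```bash
python3 -m inch '[[[0,0,0],[0.003,0,0],0.03],[[0,0,0],[0.006,0,0],0.03],[[0,0,0],[0.008,0,0],0.03],[[0,0,0],[0.008,0,0],0.03]]'
python3 -m inch '[[[0,0,0],[0.001,0,0],0.03],[[0,0,0],[0.002,0,0],0.03],[[0,0,0],[0.002,0,0],0.03]]'
python3 -c "
from h import *
o=arm.get_obs();print(pl(o['ee_pos']))"
```

```text
clock: 12.7
ee_pos: [0.6173, 0.0438, 0.0574]
orientation: [[0.149, 0.989, 0.002], [0.989, -0.149, -0.001], [-0.001, 0.002, -1.0]]
contact_force: [0.5, -2.1, 5.5]
grip_width: 0.0398
clock: 13.08
ee_pos: [0.6176, 0.0456, 0.0574]
orientation: [[0.149, 0.989, 0.002], [0.989, -0.149, -0.001], [-0.001, 0.002, -1.0]]
contact_force: [-0.9, -2.0, 6.4]
grip_width: 0.0398
[ 0.00838353 -0.0760049 ]
```

```bash
python3 -m inch '[[[0,0,0],[0.001,0,0],0.03],[[0,0,0],[0.0015,0,0],0.03],[[0,0,0],[0.0015,0,0],0.03]]'
python3 -m inch '[[[0,0,0],[0.001,0,0],0.03],[[0,0,0],[0.0015,0,0],0.03],[[0,0,0],[0.0015,0,0],0.03]]'
```

```text
clock: 13.45
ee_pos: [0.6178, 0.047, 0.0574]
orientation: [[0.149, 0.989, 0.002], [0.989, -0.149, -0.001], [-0.001, 0.002, -1.0]]
contact_force: [-0.1, -4.1, 5.1]
grip_width: 0.0395
clock: 13.82
ee_pos: [0.618, 0.0485, 0.0574]
orientation: [[0.149, 0.989, 0.002], [0.989, -0.149, -0.001], [-0.001, 0.002, -1.0]]
contact_force: [-0.0, -3.4, 6.4]
grip_width: 0.0398
```

```bash
python3 -m inch '[[[0,0,0],[0.001,0,0],0.03],[[0,0,0],[0.0015,0,0],0.03],[[0,0,0],[0.0015,0,0],0.03]]'
python3 -m inch '[[[0,0,0],[0.001,0,0],0.03],[[0,0,0],[0.0015,0,0],0.03],[[0,0,0],[0.0015,0,0],0.03]]'
```

```text
clock: 14.2
ee_pos: [0.618, 0.0485, 0.0574]
orientation: [[0.149, 0.989, 0.001], [0.989, -0.149, -0.003], [-0.003, 0.002, -1.0]]
contact_force: [-1.9, -9.1, 5.6]
grip_width: 0.0402
clock: 14.58
ee_pos: [0.6181, 0.0487, 0.0574]
orientation: [[0.149, 0.989, 0.001], [0.989, -0.149, -0.005], [-0.005, 0.001, -1.0]]
contact_force: [-4.4, -13.8, 7.9]
grip_width: 0.0397
```

Stop met: the TCP no longer advances and the force is rising. Now sideways to the fence.

```bash
python3 -m inch '[[[0,0,0],[0,0.001,0],0.03],[[0,0,0],[0,0.0015,0],0.03],[[0,0,0],[0,0.0015,0],0.03]]'
python3 -m inch '[[[0,0,0],[0,0.001,0],0.03],[[0,0,0],[0,0.0015,0],0.03],[[0,0,0],[0,0.0015,0],0.03]]'
python3 -c "
from h import *
o=arm.get_obs();print(pl(o['ee_pos']))"
```

```text
clock: 14.95
ee_pos: [0.6184, 0.0486, 0.0574]
orientation: [[0.149, 0.989, -0.002], [0.989, -0.149, -0.005], [-0.005, -0.001, -1.0]]
contact_force: [-8.5, -14.4, 11.2]
grip_width: 0.0399
clock: 15.32
ee_pos: [0.6191, 0.0485, 0.0573]
orientation: [[0.148, 0.989, -0.004], [0.989, -0.148, -0.005], [-0.006, -0.003, -1.0]]
contact_force: [-11.5, -13.6, 13.5]
grip_width: 0.0395
[ 0.00944425 -0.07290303]
```

```bash
python3 -m inch '[[[0,0,0],[0,-0.0015,0],0.06],[[0,0,0],[0,-0.0015,0],0.06],[[0,0,0],[0,-0.0015,0],0.06],[[0,0,0],[0,-0.0015,-0.03],0.06],[[0,0,0],[0,-0.0015,-0.06],0.06],[[0,0,0],[0,-0.0015,-0.06],0.06],[[0,0,0],[0.01,-0.03,-0.06],0],[[0,0,0],[0.026,-0.038,-0.06],0],[[0,0,0],[0.026,-0.038,-0.06],0],[[0,0,0],[0.026,-0.038,-0.06],0],[[0,0,0],[0.026,-0.038,-0.06],0],[[0,0,0],[0.026,-0.038,-0.06],0],[[0,0,0],[0.026,-0.038,-0.06],0]]' 40
python3 - <<'E'
from h import *
o=arm.get_obs();print(pl(o["ee_pos"]),np.round(o["joint_positions"],2))
go([*wp(-.028,-.045),.0825],81.45)
cv2.imwrite("pics/w4.png",arm.camera("wrist")[:,:,::-1])
E
```

```text
clock: 16.95
ee_pos: [0.587, 0.083, 0.1162]
orientation: [[0.15, 0.989, 0.0], [0.989, -0.15, -0.0], [-0.0, 0.0, -1.0]]
contact_force: [-0.4, 0.3, 0.3]
grip_width: 0.0004
[-0.0274553  -0.04359915] [-0.06  0.39  1.67 -0.    1.08  0.09]
turn [ 0.    0.   -0.05] shift [-0.0014 -0.0005  0.0337]
```

View pics/w4.png

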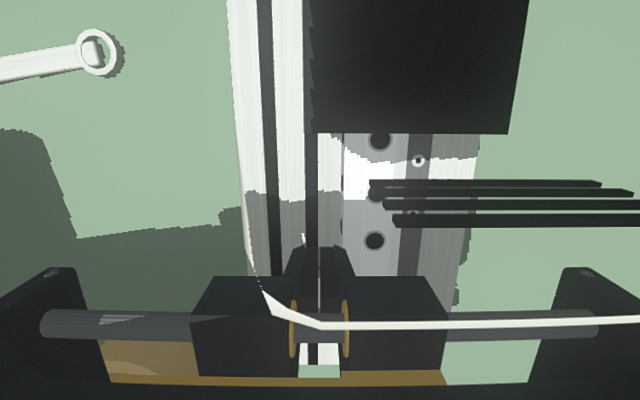

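The wrist camera's viewpoint is right at the head, hence the odd shapes, but the wrist force is about 0. The block's side is against the fence, and the closed fingers are to its left at (320,250). Now lower and push diagonally.

```bash
python3 -m inch '[[[0,0,0],[-0.0015,-0.0005,0.02],0],[[0,0,0],[-0.0015,-0.0005,0.034],0],[[0,0,0],[-0.0015,-0.0005,0.034],0],[[0,0,0],[-0.0015,-0.0005,0.034],0]]'
python3 -m inch '[[[0,0,0],[0,0.002,0.002],0],[[0,0,0],[0,0.004,0.004],0],[[0,0,0],[0,0.004,0.004],0]]'
python3 -m inch '[[[0,0,0],[0,0.001,0.001],0],[[0,0,0],[0,0.002,0.002],0],[[0,0,0],[0,0.002,0.002],0]]'
python3 -c "
from h import *
o=arm.get_obs();print(pl(o['ee_pos']))"
```

```text
clock: 17.5
ee_pos: [0.5861, 0.0819, 0.082]
orientation: [[0.149, 0.989, -0.0], [0.989, -0.149, 0.0], [-0.0, -0.0, -1.0]]
contact_force: [1.3, -0.4, -0.0]
grip_width: 0.0007
clock: 17.88
ee_pos: [0.5903, 0.0812, 0.0783]
orientation: [[0.149, 0.989, 0.0], [0.989, -0.149, -0.0], [0.0, 0.0, -1.0]]
contact_force: [-0.0, -0.0, 0.2]
grip_width: 0.0008
clock: 18.25
ee_pos: [0.592, 0.0809, 0.0761]
orientation: [[0.149, 0.989, -0.0], [0.989, -0.149, -0.0], [-0.0, -0.0, -1.0]]
contact_force: [-0.3, 0.0, 0.6]
grip_width: 0.0005
[-0.02214356 -0.04484681]
```

```bash
python3 -m inch '[[[0,0,0],[0,0.0015,0],0],[[0,0,0],[0,0.003,0],0],[[0,0,0],[0,0.003,0],0]]'
python3 -m inch '[[[0,0,0],[0,0.0015,0],0],[[0,0,0],[0,0.003,0],0],[[0,0,0],[0,0.003,0],0]]'
python3 -c "
from h import *
o=arm.get_obs();print(pl(o['ee_pos']))"
```

```text
clock: 18.62
ee_pos: [0.5952, 0.0805, 0.0763]
orientation: [[0.149, 0.989, 0.0], [0.989, -0.149, -0.0], [0.0, 0.0, -1.0]]
contact_force: [0.4, -0.0, -0.2]
grip_width: 0.0001
clock: 19.0
ee_pos: [0.5981, 0.08, 0.0762]
orientation: [[0.149, 0.989, 0.0], [0.989, -0.149, -0.0], [-0.0, 0.0, -1.0]]
contact_force: [0.1, -0.3, -0.6]
grip_width: 0.0004
[-0.01600331 -0.04486493]
```

```bash
python3 -m inch '[[[0,0,0],[0,0.0015,0],0],[[0,0,0],[0,0.002,0],0],[[0,0,0],[0,0.002,0],0]]'
python3 -m inch '[[[0,0,0],[0,0.0015,0],0],[[0,0,0],[0,0.002,0],0],[[0,0,0],[0,0.002,0],0]]'
python3 -m inch '[[[0,0,0],[0,0.0015,0],0],[[0,0,0],[0,0.002,0],0],[[0,0,0],[0,0.002,0],0]]'
```

```text
clock: 19.38
ee_pos: [0.5996, 0.0797, 0.0761]
orientation: [[0.149, 0.989, -0.001], [0.989, -0.149, -0.0], [-0.0, -0.001, -1.0]]
contact_force: [-2.3, -1.1, 1.4]
grip_width: 0.0005
clock: 19.75
ee_pos: [0.6014, 0.0797, 0.0761]
orientation: [[0.149, 0.989, -0.001], [0.989, -0.149, 0.0], [0.0, -0.001, -1.0]]
contact_force: [-5.5, 0.5, 4.2]
grip_width: 0.0004
clock: 20.12
ee_pos: [0.6017, 0.0798, 0.0762]
orientation: [[0.149, 0.989, -0.005], [0.989, -0.149, 0.001], [-0.0, -0.006, -1.0]]
contact_force: [-13.4, 1.7, 11.4]
grip_width: 0.0005
```

```bash
python3 -m inch '[[[0,0,0],[0,0.001,0.001],0],[[0,0,0],[0,0.001,0.0015],0],[[0,0,0],[0,0.001,0.0015],0]]'
python3 - <<'E'
from h import *
o=arm.get_obs();print(pl(o["ee_pos"]))
s=arm.camera("side")[:,:,::-1];t=arm.camera("top")[:,:,::-1];cv2.imwrite("pics/m2.png",np.hstack([cv2.resize(s[80:220,220:390],(400,330),interpolation=2),cv2.resize(t[80:210,130:340],(400,330),interpolation=2)]))
E
```

```text
clock: 20.5
ee_pos: [0.6017, 0.0798, 0.076]
orientation: [[0.148, 0.989, -0.008], [0.989, -0.148, 0.001], [-0.001, -0.008, -1.0]]
contact_force: [-21.2, 0.5, 24.2]
grip_width: 0.0007
[-0.01236868 -0.04452179]
```

View pics/m2.png

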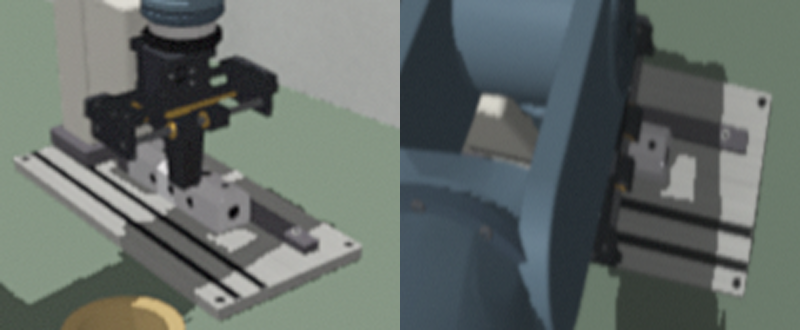

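```bash
python3 - <<'E'
from h import *
t=arm.camera("top")[:,:,::-1].astype(np.float32).copy();g=t.mean(2)
print("near end row profile",g[137,255:285].round().astype(int).tolist())
for u,v,z in[(270.7,131,.057),(270.7,139,.046),(268,143,.046)]: print(pl(plane("top",[(u,v)],z)[0]))
o=arm.get_obs();print(o["contact_force"].round(1),pl(o["ee_pos"]))
s=arm.camera("side");s=s[:,:,::-1];cv2.imwrite("pics/m3.png",cv2.resize(s[135:195,265:345],(800,600),interpolation=2))
cv2.imwrite("pics/m4.png",cv2.resize(t[110:170,240:320].astype(np.uint8),(800,600),interpolation=2))
E
```

```text
near end row profile [105, 108, 109, 109, 103, 78, 46, 36, 57, 86, 105, 111, 110, 106, 93, 80, 81, 84, 82, 82, 82, 83, 82, 81, 82, 82, 81, 82, 78, 78]
[ 0.02619689 -0.09520941]
[ 0.01215048 -0.09668894]
[ 0.00271701 -0.09278283]
[-21.8   0.8  25. ] [-0.01235963 -0.04451268]
```

View pics/m4.png

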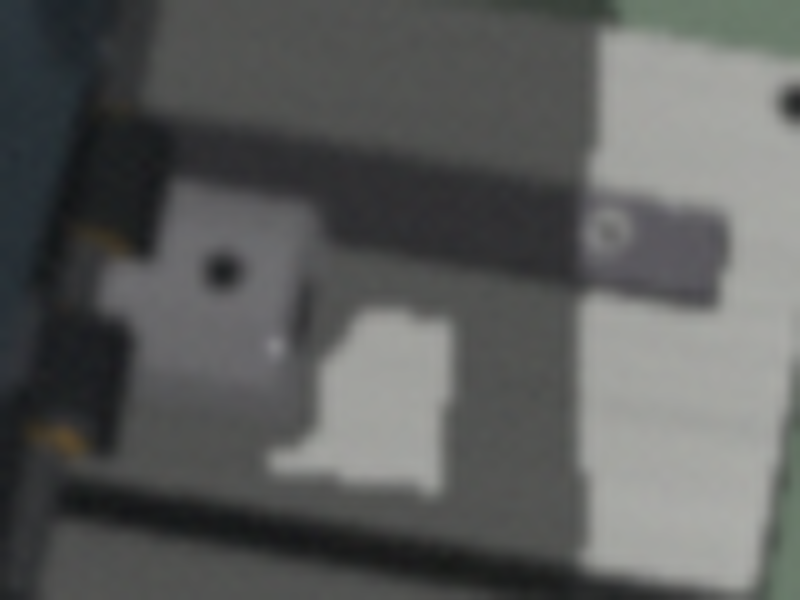

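```bash
python3 - <<'E'
from cell import arm
o=arm.get_obs();print(o["clock"],o["contact_force"]);print(arm.close_job())
E
```

```text
20.7 [-21.95018748   0.94339737  24.89169451]
the job is handed in; nothing more can be done
None
```

I laid the small white block on the plate clear of the head and slid it, gripped, until its end met the stop. I handed in at 20.7 s with the closed fingers still pushing diagonally on its bevel.

**Last checks**
- **Push:** the wrist force was steady, about 22 N towards the fence and 25 N down.
- **Fence:** the block stopped moving sideways at full push, and the top view shows its side on the fence.
- **Stop:** I felt the contact directly (force rose to 14 N, no further travel). From the top view I put the near end at y ≈ -93 to -97 mm against -95 nominal. Those pixels were picked by eye at about 2 mm each, so this only roughly confirms the 3 mm limit.
- **Head and loose items:** no unexpected force showed near the head. The arm never came near the tape, jar or wrench, but I did not measure them again at the end.

**Uncertain or not as expected**
- **Fingertips:** they were slimmer than I assumed, so contact came about 9 mm further in.
- **Fence contact:** the block sat up to about 2 mm off the fence after I let go, and the push closed that gap.
- **Squareness:** I did not measure the block's angle to the fence; it rests on the push having closed that gap.
- **Close-up:** the final side close-up could not be viewed because the 12-picture limit was reached.

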